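# Clamp the sample cell on the settling table

### The arm

A 6-joint arm with a two-finger parallel gripper is mounted at the origin on a cart in front of the work surface, level with it; the furniture and walls round the work are solid. World frame = base frame: x ahead of the robot, y to its left, z up, the work surface at z = 0. Lengths are in m, angles in rad, forces in N, time in s.
With the tool pointing down it reaches from about 0.35 to 0.925 m from the base axis. Payload 6.4 kg.
Tool frame: the origin (TCP) lies on the centre line of the jaws, within the pads' length; the fingertips stand 22 mm ahead of it and the grasp point (between the pads) lies 3 mm ahead of it; z points along the fingers, x is the direction in which the jaws open and shut, and the axes are right-handed (so a half turn about z gives the same grasp; the last joint's range is limited). The gripper opens to 94 mm and grips with 3 to 60 N. Pads are 16 mm wide; open, the fingers measure 119 mm over their backs; the gripper's body (75 mm by 177 mm) begins 78 mm behind the grasp point.
Start: joints at [-1.331, 0.245, 1.558, -0, 1.339, -0.174], TCP at [0.261, -0.595, 0.227] pointing down, gripper open.
Joint ranges: [-3.13, 3.13], [-1.02, 2.26], [0.13, 2.54], [-0.95, 4.09], [0.21, 2.88], [-2.74, 2.74]. Speed limits (rad/s): [2.57, 2.57, 3.14, 3.14, 3.14, 3.14].

### API

Orientations are given as a unit quaternion [w, x, y, z].
In Python, from cell import bot gives the robot as it stands.
- The arm moves only by the tool apply_moves, never from a script. Its arguments are lists of equal length, an entry for each row: "delta_pos": the shift along the tool's x, y, z in mm, a list of three; "yaw": the turn about the tool's z in rad; "hand": the closure, from -1 (fully open) to 1 (shut), so that 0 is half open. A call has 1 to 8 rows; each row shifts and turns the pose as measured when the row begins, along the tool's axes as they then stand; what a row does not reach is not made up. A row lasts 1/8 s, in which the tool goes at most 62.5 mm and 10.7 degrees, less where a joint would pass 70% of its speed; a pose out of reach is approached as far as the arm can. A call is refused whole if a number of a shift passes 62.5 or a number of a turn 0.188, either way. A call with a gripper value outside its range is refused whole. The fingers move at their own pace and stop on an object; "grip_force" is the grip in N (left out, the last holds). Time passes only in rows, so rows that do not move let the fingers close. It gives the time, the measured TCP pose, the force and the opening at its end, in the units of the state.
- bot.observe(): the state, without advancing time (a new reading comes with each control period).
- bot.camera(name): name is "side" or "top"; returns a dict with "color" (400x640x3 uint8, red, green, blue), "z_map" (400x640 float32, m along the optical axis (not along the pixel's ray), 0 where there is no reading), "fx", "fy", "cx", "cy" (pixels), "k1" (the pictures are not rectified: a ray, as slopes to the right and down, at radius r is drawn at 1 + k1 r^2 times it, then the intrinsics apply), "pose" (4x4, takes a point from camera to world coordinates). Camera axes: x right, y up, looking along -z (the intrinsics and any distortion apply to the point x, -y, -z); pixel columns grow to the right and rows downward; lengths in m; the calibration is good to about 2 mm. A picture is of the moment at which its call begins.
- bot.close_job(): hands the job in, once; it reports no verdict.
The state is a dict: "t": time; "joint_pos": joint angles; "qd": joint speeds; "joint_torque": joint torques, N m; "position": TCP position; "tcp_rot": TCP orientation; "wrist_force": force on the tool from outside, world axes, zero at the start; "moment": the same for the moment, N m; "finger_gap": finger opening in m.
Only numpy, scipy, OpenCV 4.12 (cv2) and the standard library are available. Lean on these libraries where they do the work, as an engineer would, in place of code of your own. Each camera call takes 0.05 s, during which the arm holds its last target. There are 200 camera calls.

### The job

Get the sample cell ready for settling, using only the outside of the fingers: push the cell back along its channel until it is fully home against the back stop, then swing the clamp strap over with a finger until it lies down across the cell, then push the cam lever right down so that it locks the strap. Take nothing between the fingers, lift nothing, and leave the other things on the bench where they are.

Things in the scene. Friction and masses are not known exactly. Their poses are not given: they have to be found in the camera images.
- table: White settling (vibrating) table, fixed, housing 190x150 mm; on it a 150 (x) by 172 (y) mm aluminium platform, top 66 mm above the bench. Origin: centre of its underside on the bench; its x points from front panel (robot side) to back, y left, z up; turned up to 0.3 rad. 'Frame' below means this frame, in mm. Strap and lever swing in its vertical plane x = 30.
- cell: Black open sample cell, about 120 g, loose on the platform in its channel. Its box spans x -4 to 32, y -30 to 30, z 0 to 30 mm from its origin (on its underside). A 16 mm wide handle sticks out to its -x (towards the front panel) and ends at x = -32, between z = 22 and 28. Starts 15 to 30 mm in front of home. About 1 N slides it; once home the force rises sharply.
- cell_home (a point): Where the cell's origin is when the cell is fully home: frame (13, 0, 66), axes as the table's. The channel: two steel rails along x, 12 mm high, inner faces at y = +-31.5, from x = -25 (flared ends to -37) to the back stop (face at x = 45, 14 mm high). 3 mm of side play in all. Open at the front; the open strap and lever stand beside it.
- strap_axis (a point): Strap hinge: axis along the table's x through frame (30, 64, 109), on the left of the channel. Its ears reach up to z = 117, x = 8 to 52. A point of the strap at distance r from it lies at y = 64 - r cos(strap), z = 109 + r sin(strap).
- strap (a joint): Angle of the clamp strap (rad): 0 level across the cell, pointing to the table's right (-y); pi/2 upright; starts at 1.75 to 2.0, leaning out to the left. Aluminium bar, 26 wide, 6 thick, 108 mm long, then a 14 mm wide tongue to 124. Friction 0.11 N m: stays where it is left. Lying on the home cell it reads 0.02 to 0.06 (it springs back a little when let go), locked about 0.
- strap_end (a point): Middle of the outer face (upper face when closed) of the strap, at the tongue's end, 124 mm from the axis. On that face are two round screw heads 3 mm proud, 36 and 93 mm from the axis; on the other face two spring plungers with rubber feet.
- lever_axis (a point): Pivot of the cam lever: axis along the table's x through frame (30, -74, 122), on the right of the channel, in a fork whose top is at z = 130. A point of the lever at distance r from it lies at y = -74 + r cos(lever), z = 122 + r sin(lever).
- lever (a joint): Angle of the cam lever (rad): 0 fully down, lying along the closed strap and pointing to the table's left (+y); starts open at 1.6 to 1.9, leaning out to the right. Friction 0.2 N m: stays where it is left, locked too. In the last 0.25 rad its cam lobe presses the strap's tongue down; the push at the grip then takes 4 to 6 N and ends at a firm stop near -0.02. Before the strap is down it would be in its way.
- lever_tip (a point): Middle of the end of the lever, 90 mm from its axis. The black plastic grip, 19 mm wide and 12 mm thick, reaches from 48 to 90 mm; its outer face (upper face when down) stands 13 mm off the line from the axis.
- foot_near: Rubber foot (12 mm across) of the spring plunger under the strap nearer to the hinge; stands on the rim of the cell's left wall when the strap is down. Spring 2.5 N/mm.
- foot_far: Rubber foot of the spring plunger farther from the hinge; stands on the rim of the cell's right wall when the strap is down. Spring 2.5 N/mm.
- brush: Bystander: yellow brush, 136 mm long, 11 mm thick, lying in front of the settling table. Origin: centre of its underside. Leave alone.
- petri: Bystander: lidded petri dish, 62 mm across, 12 mm high, beside the hinge side of the settling table. Origin: centre of its underside. Leave alone.
- calculator: Bystander: calculator, 124x68x15 mm, flat, front left. Origin: centre of its underside. Leave alone.
- spatula: Bystander: thin metal spatula, 183 mm long, 9 mm high, flat, lying behind the settling table. Origin: centre of its underside. Leave alone.
- jar: Bystander: open plastic sample jar, 68 mm across, 98 mm high, behind the settling table. Origin: centre of its underside. Leave alone.
- jar_lid: Bystander: white jar lid, 69 mm across, 20 mm high, behind. Origin: centre of its underside. Leave alone.
- tape: Bystander: roll of brown tape, 92 mm across, 48 mm high, behind on the left. Origin: centre of its underside. Leave alone.
- timer: Bystander: white bench timer, 29x64x60 mm, standing behind. Origin: centre of its underside. Leave alone.
There are look-alikes about, which are no part of the job. What is shaped like the cell but green or orange is not meant.

How it is judged:
On the way, in this order (a step that is already met when the one before it is completed fails the run):
1. the sample cell is home against the back stop, the strap not yet over (x of cell in the frame of cell_home above -0.004 m and z of cell in the frame of cell_home below 0.004 m and value of joint strap above 0.8 rad), for 0.2 s.
2. the strap lies across the cell, the lever still up (x of cell in the frame of cell_home above -0.004 m and z of cell in the frame of cell_home below 0.004 m and value of joint strap below 0.12 rad and value of joint lever above 1 rad), for 0.2 s.
3. the cam lever is right down and locks the strap (x of cell in the frame of cell_home above -0.004 m and z of cell in the frame of cell_home below 0.004 m and value of joint lever below 0.08 rad and value of joint strap below 0.02 rad), for 0.2 s.
At the end, for the whole second after the job is handed in: The cell is within 4 mm of home against the back stop and flat on the platform, the strap is level (below 0.02 rad), the cam lever right down (below 0.08 rad) and both spring feet press on the cell's rim (near one over 3 N, far one over 3.5 N), with the robot clear (all of step 3 and contact force between foot_near and cell above 3 N and contact force between foot_far and cell above 3.5 N and linear speed of cell below 0.01 m/s); the robot touches nothing.
It fails at once if the sample cell is lifted or tipped (z of cell in the frame of cell_home above 0.008 m or angle between cell's own z axis and vertical above 0.15 rad).
It fails at once if the cell's handle is taken between the fingers (x of the grasp point in the frame of cell between -0.032 and -0.004 m and y of the grasp point in the frame of cell between -0.008 and 0.008 m and z of the grasp point in the frame of cell between 0.008 and 0.04 m).
It fails at once if the clamp strap is taken between the fingers (x of the grasp point in the frame of strap_end between -0.013 and 0.013 m and y of the grasp point in the frame of strap_end between 0 and 0.11 m and z of the grasp point in the frame of strap_end between -0.007 and 0.001 m).
It fails at once if the cam lever is taken between the fingers (x of the grasp point in the frame of lever_tip between -0.01 and 0.01 m and y of the grasp point in the frame of lever_tip between -0.044 and 0.002 m and z of the grasp point in the frame of lever_tip between -0.007 and 0.007 m).
It fails at once if a bystander is moved more than 20 mm (distance of any of brush, petri, calculator, spatula, jar, jar_lid, tape, timer from where it was at the start of the episode above 0.02 m).
It also fails if it takes over 61 s, if anything falls off the work surface, if the arm or the gripper's body presses on something with over 40 N, if the wrist force passes 120 N, or if a joint passes its speed limit or range.

## Working session

There is one attempt and no reset: what is moved stays moved. The work goes in short steps, Python scripts to look and compute and a tool call to move; the robot and the scene stay as the last step left them, time stands still between calls to the robot, and variables do not carry over. Pictures are saved under pics/ and viewed, about 8 in all and at most 12, crops included, and the job is handed in when it is done.

Besides the shell and the picture viewer there is one more tool, called after "Request:" as name(argument=value, ...), one argument or row to a line, values as JSON. apply_moves: Moves the arm, as the interface text tells. Its arguments: {"type":"object","properties":{"delta_pos":{"type":"array","items":{"type":"array","items":{"type":"number"}}},"yaw":{"type":"array","items":{"type":"number"}},"hand":{"type":"array","items":{"type":"number"}},"grip_force":{"type":"number"}},"required":["delta_pos","yaw","hand"]}

```bash
mkdir -p pics; ls; cat > h.py <<'E'
import numpy as np, cv2
from cell import bot
def world(c):
    # world point of every pixel from z_map
    H,W=c["z_map"].shape
    v,u=np.mgrid[0:H,0:W].astype(float)
    d=c["k1"]
    a=(u-c["cx"])/c["fx"]; b=(v-c["cy"])/c["fy"]
    x,y=a.copy(),b.copy()
    for _ in range(8):
        s=1+d*(x*x+y*y); x,y=a/s,b/s
    z=c["z_map"]
    P=np.stack([x*z,-y*z,-z,np.ones_like(z)],-1)@np.array(c["pose"]).T
    return P[...,:3]
def snap(n):
    c=bot.camera(n); return c,world(c)
def save(c,name):
    cv2.imwrite("pics/"+name+".png",c["color"][...,::-1])
E
python3 - <<'E'
from h import *
print(bot.observe())
for n in("side","top"):
    c,P=snap(n); save(c,n+"0"); np.savez(n+"0.npz",P=P,color=c["color"],z=c["z_map"]); print(n,c["pose"],c["fx"],c["k1"])
E
```

```text
pics
{'t': 0.0, 'joint_pos': array([-1.33109274e+00,  2.45797281e-01,  1.55899177e+00, -8.77051843e-06,
        1.33869846e+00, -1.74100153e-01]), 'qd': array([-4.29509660e-04, -6.72896621e-04, -7.14887770e-04,  5.72301056e-04,
        6.85587667e-04, -5.70552449e-05]), 'joint_torque': array([-2.45591229e-05, -4.15834236e+01, -3.14602482e+01,  6.85066008e-02,
        3.32982664e-02, -1.42552858e-04]), 'position': array([ 0.26123145, -0.59459093,  0.22636802]), 'tcp_rot': array([-6.44489614e-04,  8.37285949e-01, -5.46764430e-01, -6.94462599e-04]), 'wrist_force': array([-0.01137256,  0.92223783, -0.00375567]), 'moment': array([ 0.04154945, -0.00115197, -0.01145845]), 'finger_gap': 0.09401283661282091}
side [[ 0.95323023  0.11136649 -0.28097978  0.37076108]
 [-0.30198579  0.38943427 -0.8701411  -0.60905727]
 [ 0.01251859  0.9142967   0.40485162  0.43473492]
 [ 0.          0.          0.          1.        ]] 401.9970347753507 -0.0914226101274379
top [[-0.00393859  0.9816298  -0.19075486  0.41103952]
 [-0.99996455 -0.00244649  0.00805693  0.12587109]
 [ 0.00744224  0.19077983  0.98160464  1.00819722]
 [ 0.          0.          0.          1.        ]] 444.4899457252824 -0.03319371870451378
```

View pics/top0.png

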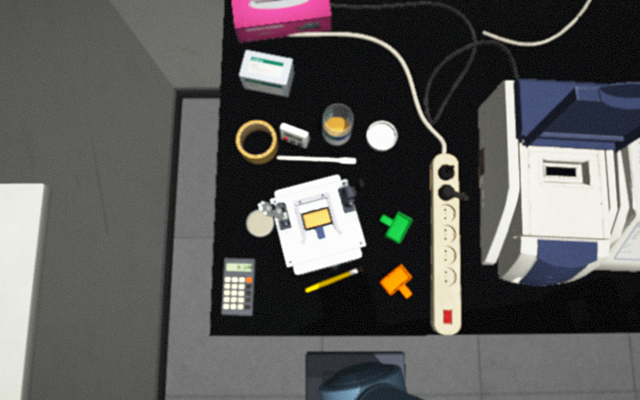

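View pics/side0.png

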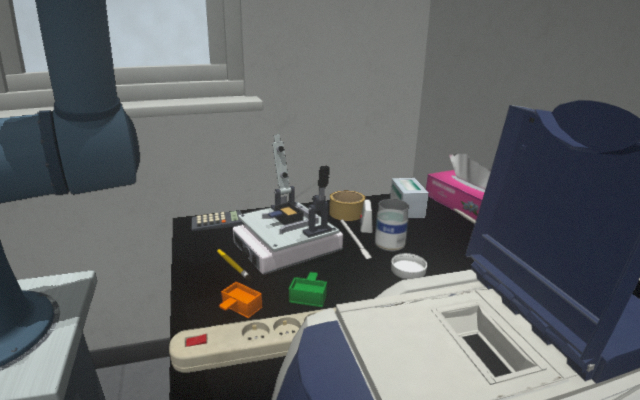

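```bash
python3 - <<'E'
from h import *
d=np.load("top0.npz"); P=d["P"]; c=d["color"]
roi=np.zeros(P.shape[:2],bool); roi[160:290,240:385]=1
h,e=np.histogram(P[roi][:,2],bins=np.arange(-.02,.25,.005)); print([(round(float(a),3),int(n)) for a,n in zip(e,h) if n>15])
for lo,hi in((.035,.058),(.058,.074),(.035,.074)):
    m=roi&(P[...,2]>lo)&(P[...,2]<hi)
    print(lo,hi,m.sum(),cv2.minAreaRect((P[m][:,:2]*1000).astype(np.float32)))
big=cv2.resize(c[165:285,240:380],None,fx=5,fy=5,interpolation=cv2.INTER_CUBIC)
s=np.load("side0.npz")["color"]
b2=cv2.resize(s[125:275,220:360],None,fx=4,fy=4,interpolation=cv2.INTER_CUBIC)
cv2.imwrite("pics/b1.png",big[...,::-1])
cv2.imwrite("pics/b2.png",b2[...,::-1])
E
```

```text
[(-0.005, 3673), (0.0, 6394), (0.005, 335), (0.01, 836), (0.015, 258), (0.02, 29), (0.025, 57), (0.03, 25), (0.035, 57), (0.04, 100), (0.045, 818), (0.05, 242), (0.06, 498), (0.065, 3201), (0.07, 264), (0.075, 388), (0.08, 238), (0.085, 325), (0.09, 125), (0.095, 151), (0.11, 41), (0.115, 67), (0.12, 21), (0.125, 43), (0.13, 28), (0.14, 28), (0.145, 89), (0.15, 43), (0.155, 19), (0.175, 16), (0.18, 19), (0.185, 16), (0.195, 19), (0.2, 40), (0.205, 75), (0.21, 57), (0.225, 24)]
0.035 0.058 1217 ((538.3129272460938, 130.1354217529297), (201.32460021972656, 149.53724670410156), 14.703666687011719)
0.058 0.074 3913 ((543.2930908203125, 131.32066345214844), (150.51553344726562, 172.27247619628906), 14.999165534973145)
0.035 0.074 5130 ((538.39013671875, 129.84539794921875), (201.3660888671875, 172.2344207763672), 14.794729232788086)
```

View pics/b1.png

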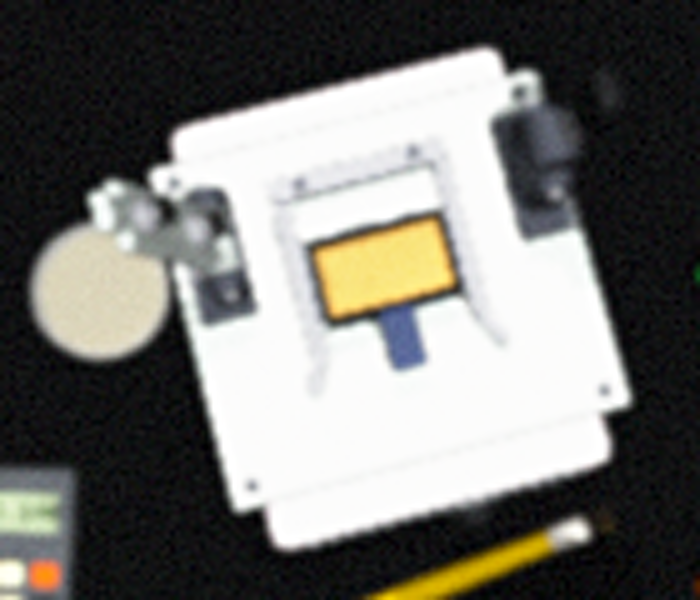

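View pics/b2.png

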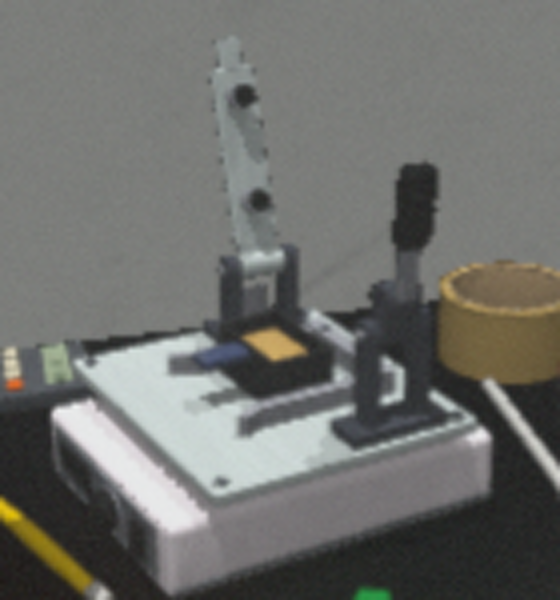

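```bash
cat >> h.py <<'E'
A=0.2605; O=np.array([.5432,.1313])
def fr(P):
    q=(np.asarray(P)[...,:2]-O); ca,sa=np.cos(A),np.sin(A)
    return np.stack([q@[ca,sa],q@[-sa,ca],np.asarray(P)[...,2]],-1)*1000
def st():
    o=bot.observe(); r=o["tcp_rot"]; f=fr(o["position"])
    F=o["wrist_force"]; ca,sa=np.cos(A),np.sin(A)
    print("t%.2f"%o["t"],"frame",f.round(1),"xang",round(2*np.arctan2(r[2],r[1]),4),"Fframe",np.round([F@[ca,sa,0],F@[-sa,ca,0],F[2]],1),"gap",round(o["finger_gap"],4),"j",o["joint_pos"].round(2))
E
python3 - <<'E'
from h import *
for n in("top","side"):
    d=np.load(n+"0.npz"); P=d["P"]; c=d["color"]; F=fr(P); ok=d["z"]>0
    for nm,m in (("strap",(abs(F[...,0]-30)<20)&(F[...,1]>50)&(F[...,1]<150)&(F[...,2]>135)&(F[...,2]<260)),
                 ("lever",(abs(F[...,0]-30)<20)&(F[...,1]>-140)&(F[...,1]<-60)&(F[...,2]>140)&(F[...,2]<240))):
        m&=ok; q=F[m]
        if len(q)<10: print(n,nm,len(q)); continue
        q2=q[:,1:]; l=cv2.fitLine(q2.astype(np.float32),cv2.DIST_HUBER,0,.01,.01).ravel()
        print(n,nm,len(q),"x",np.median(q[:,0]).round(1),"max z",q[:,2].max().round(1),"top pts",q[np.argsort(-q[:,2])[:15]].mean(0).round(1),"bot",q[np.argsort(q[:,2])[:15]].mean(0).round(1),"line",l.round(3))
    hsv=cv2.cvtColor(c,cv2.COLOR_RGB2HSV)
    m=ok&(abs(F[...,1])<25)&(F[...,0]>-75)&(F[...,0]<0)&(F[...,2]>84)&(F[...,2]<105)&(hsv[...,1]>80)&(hsv[...,0]>100)&(hsv[...,0]<130)
    q=F[m]; print(n,"handle",m.sum(),np.percentile(q,[2,50,98],0).round(1).tolist() if len(q) else 0)
    m=ok&(abs(F[...,1])<25)&(F[...,0]>-40)&(F[...,0]<45)&(F[...,2]>70)&(F[...,2]<105)&(hsv[...,0]>10)&(hsv[...,0]<35)&(hsv[...,1]>100)
    q=F[m]; print(n,"liner",m.sum(),np.percentile(q,[2,50,98],0).round(1).tolist() if len(q) else 0)
    m=ok&(P[...,0]<.55)&(P[...,0]>.1)&(P[...,1]<-.12)&(P[...,1]>-.9)&(P[...,2]>.04)
    for y0 in np.arange(-.8,-.12,.1):
        k=m&(P[...,1]>=y0)&(P[...,1]<y0+.1); q=P[k]
        if len(q)>5: print(n,"y",y0.round(2),"xmin",np.percentile(q[:,0],1).round(3),"zmax",q[:,2].max().round(3))
E
```

```text
top strap 297 x 27.7 max z 231.8 top pts [ 29.7  96.  230. ] bot [ 27.   68.4 141.4] line [  0.28    0.96   82.281 189.36 ]
top lever 225 x 28.2 max z 212.8 top pts [ 30.  -93.4 211.9] bot [ 28.3 -72.  142.2] line [  0.263  -0.965 -83.87  179.701]
top handle 63 [[-36.5, -5.5, 91.2], [-24.9, -0.1, 94.8], [-14.1, 5.7, 97.3]]
top liner 367 [[-12.1, -23.5, 84.1], [4.9, 0.1, 87.9], [20.6, 24.0, 97.2]]
top y -0.6 xmin 0.441 zmax 0.164
top y -0.5 xmin 0.421 zmax 0.177
top y -0.4 xmin 0.411 zmax 0.162
top y -0.3 xmin 0.427 zmax 0.161
top y -0.2 xmin 0.315 zmax 0.043
side strap 476 x 27.9 max z 229.0 top pts [ 29.1  94.5 226.7] bot [ 26.9  70.6 136.6] line [  0.272   0.962  81.871 180.656]
side lever 325 x 26.7 max z 209.1 top pts [ 29.4 -92.9 208.4] bot [ 26.2 -82.4 141.4] line [  0.208  -0.978 -92.096 177.861]
side handle 8 [[-27.8, -5.4, 91.7], [-24.5, -3.6, 92.8], [-17.8, 0.1, 94.0]]
side liner 72 [[-10.3, -9.5, 84.7], [8.5, 6.5, 85.7], [19.4, 24.5, 94.0]]
side y -0.5 xmin 0.501 zmax 0.156
side y -0.4 xmin 0.431 zmax 0.157
side y -0.3 xmin 0.427 zmax 0.156
```

Request:
apply_moves(
  delta_pos=[
    [0, 0, -45],
    [0, 0, -45],
    [-49, -32, 0],
    [-49, -32, 0],
    [-49, -32, 0],
    [-49, -32, 0],
    [-49, -32, 0],
    [-49, -32, 0],
  ],
  yaw=[0, 0, 0, 0, 0, 0, 0, 0],
  hand=[1, 1, 1, 1, 1, 1, 1, 1],
  grip_force=20,
)

```text
t: 1.1
position: [0.3189, -0.2399, 0.3166]
tcp_rot: [-0.004, 0.836, -0.549, -0.003]
wrist_force: [0.7, -0.5, -0.3]
finger_gap: 0.0173
```

```bash
python3 -c "
from h import *
st();print(bot.observe()['position'])"
```

```text
t1.10 frame [-312.4 -300.9  316.6] xang -1.1633 Fframe [ 0.5 -0.7 -0.3] gap 0.0173 j [-0.93 -0.45  2.04  0.    1.56  0.23]
[ 0.3188714  -0.2399015   0.31660985]
```

Request:
apply_moves(
  delta_pos=[
    [0, 0, 0],
    [0, 0, 0],
    [0, 0, 0],
    [0, 0, 0],
    [0, 0, 0],
    [0, 0, 0],
    [0, 0, 0],
    [0, 0, 0],
  ],
  yaw=[-0.178, -0.178, -0.178, -0.178, -0.178, -0.178, -0.178, -0.178],
  hand=[1, 1, 1, 1, 1, 1, 1, 1],
)

```text
t: 2.1
position: [0.3185, -0.2342, 0.3138]
tcp_rot: [-0.006, 0.988, 0.157, -0.001]
wrist_force: [-0.1, -1.1, 0.1]
finger_gap: 0.0003
```

```bash
python3 -c "
from h import *
st()"
```

```text
t2.10 frame [-311.3 -295.3  313.8] xang 0.315 Fframe [-0.3 -1.   0.1] gap 0.0003 j [-0.93 -0.46  2.05  0.    1.56 -1.24]
```

Request:
apply_moves(
  delta_pos=[
    [0, 0, 0],
    [31, -42, 0],
    [31, -42, 0],
    [31, -42, 0],
    [31, -42, 0],
    [31, -42, 0],
    [31, -42, 0],
    [31, -42, 0],
  ],
  yaw=[0.055, 0, 0, 0, 0, 0, 0, 0],
  hand=[1, 1, 1, 1, 1, 1, 1, 1],
)

```text
t: 3.1
position: [0.4555, 0.1137, 0.3153]
tcp_rot: [-0.007, 0.992, 0.125, -0.001]
wrist_force: [0.7, -0.3, -0.5]
finger_gap: 0.0006
```

```bash
python3 -c "
from h import *
st()"
```

```text
t3.10 frame [-89.3   5.6 315.3] xang 0.2501 Fframe [ 0.6 -0.5 -0.5] gap 0.0006 j [-0.01 -0.26  1.9   0.01  1.5  -0.26]
```

Request:
apply_moves(
  delta_pos=[
    [0, 5, 40],
    [0, 0, 50],
    [0, 0, 50],
    [0, 0, 45],
    [0, 0, 28],
    [0, 0, 0],
    [15, 0, 0],
    [10, 0, 0],
  ],
  yaw=[-0.01, 0, 0, 0, 0, 0, 0, 0],
  hand=[1, 1, 1, 1, 1, 1, 1, 1],
)

```text
t: 4.1
position: [0.4803, 0.1228, 0.0971]
tcp_rot: [-0.007, 0.991, 0.134, -0.001]
wrist_force: [-0.3, 1.0, -0.3]
finger_gap: 0.0007
```

```bash
python3 -c "
from h import *
st()
c,P=snap('side'); cv2.imwrite('pics/s1.png',cv2.resize(c['color'][100:280,190:380],None,fx=3,fy=3)[...,::-1])"
```

```text
t4.10 frame [-63.    8.   97.1] xang 0.2691 Fframe [-0.1  1.1 -0.3] gap 0.0007 j [ 0.01  0.05  2.04  0.02  1.06 -0.26]
```

View pics/s1.png

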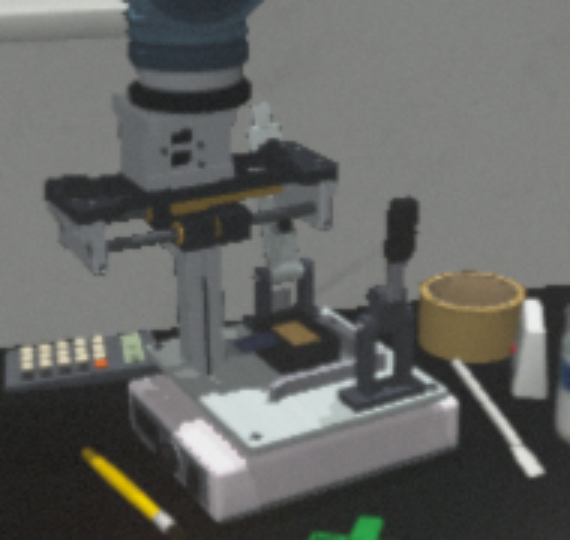

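Request:
apply_moves(
  delta_pos=[
    [0, 8, 0],
    [0, 0, 0],
    [6, 0, 0],
    [5, 0, 0],
    [5, 0, 0],
    [4, 0, 0],
  ],
  yaw=[0.008, 0, 0, 0, 0, 0],
  hand=[1, 1, 1, 1, 1, 1],
)

```text
t: 4.9
position: [0.5041, 0.1199, 0.0991]
tcp_rot: [-0.007, 0.992, 0.13, 0.0]
wrist_force: [-1.0, -0.7, 1.3]
finger_gap: 0.0006
```

```bash
python3 -c "
from h import *
st()"
```

```text
t4.90 frame [-40.7  -0.9  99.1] xang 0.2606 Fframe [-1.1 -0.5  1.3] gap 0.0006 j [ 0.01  0.1   1.98  0.02  1.06 -0.26]
```

Request:
apply_moves(
  delta_pos=[
    [3, 0, 0],
    [3, 0, 0],
    [2, 0, 0],
    [1, 0, 0],
  ],
  yaw=[0, 0, 0, 0],
  hand=[1, 1, 1, 1],
)

```text
t: 5.4
position: [0.5132, 0.1225, 0.0989]
tcp_rot: [-0.007, 0.991, 0.13, -0.0]
wrist_force: [-2.2, -0.0, 0.8]
finger_gap: 0.0007
```

```bash
python3 -c "
from h import *
st()"
```

```text
t5.40 frame [-31.2  -0.8  98.9] xang 0.2609 Fframe [-2.2  0.6  0.8] gap 0.0007 j [ 0.01  0.12  1.96  0.01  1.07 -0.26]
```

Request:
apply_moves(
  delta_pos=[
    [1, 0, 0],
    [1, 0, 0],
  ],
  yaw=[0, 0],
  hand=[1, 1],
)

```text
t: 5.65
position: [0.5143, 0.1228, 0.0989]
tcp_rot: [-0.006, 0.991, 0.13, -0.002]
wrist_force: [-6.5, -2.2, 6.3]
finger_gap: 0.0004
```

```bash
python3 -c "
from h import *
st()"
```

```text
t5.65 frame [-30.1  -0.7  98.9] xang 0.2613 Fframe [-6.8 -0.5  6.3] gap 0.0004 j [ 0.01  0.12  1.95  0.01  1.07 -0.25]
```

Request:
apply_moves(
  delta_pos=[
    [1.5, 0, 0],
    [1.5, 0, 0],
  ],
  yaw=[0, 0],
  hand=[1, 1],
)

```text
t: 5.9
position: [0.5144, 0.1229, 0.099]
tcp_rot: [-0.006, 0.991, 0.131, -0.006]
wrist_force: [-7.9, -2.3, 7.5]
finger_gap: 0.0003
```

```bash
python3 -c "
from h import *
st()"
```

```text
t5.90 frame [-30.   -0.7  99. ] xang 0.2622 Fframe [-8.2 -0.2  7.5] gap 0.0003 j [ 0.01  0.13  1.95  0.01  1.08 -0.25]
```

Request:
apply_moves(
  delta_pos=[
    [-15, 0, 0],
    [-15, 0, 0],
    [0, 0, -33],
    [0, 0, -33],
    [0, 0, -33],
    [0, 0, 0],
  ],
  yaw=[0, 0, 0, 0, 0, 0],
  hand=[1, 1, 1, 1, 1, 1],
)

```text
t: 6.65
position: [0.4852, 0.1136, 0.2004]
tcp_rot: [-0.006, 0.991, 0.13, -0.004]
wrist_force: [-0.5, -0.1, -0.0]
finger_gap: 0.0005
```

Request:
apply_moves(
  delta_pos=[
    [0, -42, 0],
    [0, -42, 0],
    [0, -42, 0],
    [0, 0, 0],
    [29, 0, 0],
    [29, 0, 0],
    [29, 0, 0],
    [0, 0, 0],
  ],
  yaw=[0, 0, 0, 0, 0, 0, 0, 0],
  hand=[1, 1, 1, 1, 1, 1, 1, 1],
)

```text
t: 7.65
position: [0.534, 0.2562, 0.1895]
tcp_rot: [-0.005, 0.992, 0.128, -0.01]
wrist_force: [-0.3, -0.9, -0.3]
finger_gap: 0.0004
```

```bash
python3 -c "
from h import *
st()
c,P=snap('side'); cv2.imwrite('pics/s2.png',cv2.resize(c['color'][80:280,190:380],None,fx=3,fy=3)[...,::-1])"
```

```text
t7.65 frame [ 23.2 123.  189.5] xang 0.2569 Fframe [-0.5 -0.8 -0.3] gap 0.0004 j [ 0.25  0.16  1.73  0.01  1.27 -0.01]
```

View pics/s2.png

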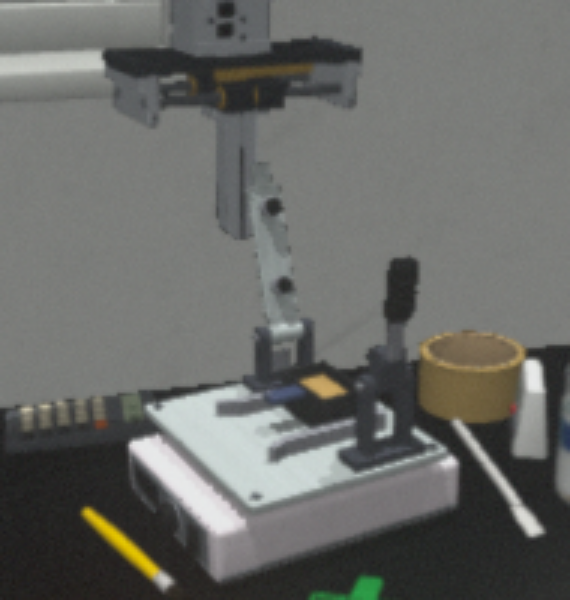

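Request:
apply_moves(
  delta_pos=[
    [7, 0, -7],
    [0, 12, 0],
    [0, 12, 0],
    [0, 12, 0],
    [0, 10, 0],
    [0, 0, 0],
  ],
  yaw=[0, 0, 0, 0, 0, 0],
  hand=[1, 1, 1, 1, 1, 1],
)

```text
t: 8.45
position: [0.5509, 0.2089, 0.1964]
tcp_rot: [-0.005, 0.992, 0.128, -0.011]
wrist_force: [0.5, 0.4, 0.0]
finger_gap: 0.0007
```

```bash
python3 -c "
from h import *
st()"
```

```text
t8.45 frame [ 27.4  73.  196.4] xang 0.2561 Fframe [0.6 0.3 0. ] gap 0.0007 j [ 0.17  0.15  1.73  0.01  1.29 -0.09]
```

Request:
apply_moves(
  delta_pos=[
    [1, 10, 1],
    [1, 11, 2],
    [0, 11, 5],
    [0, 11, 7],
    [0, 8, 9],
    [0, 8, 11],
    [0, 0, 0],
  ],
  yaw=[0, 0, 0, 0, 0, 0, 0],
  hand=[1, 1, 1, 1, 1, 1, 1],
)

```text
t: 9.32
position: [0.5671, 0.1483, 0.1564]
tcp_rot: [-0.005, 0.992, 0.128, -0.012]
wrist_force: [-0.4, -1.1, 0.2]
finger_gap: 0.0007
```

```bash
python3 -c "
from h import *
st()
c,P=snap('side'); cv2.imwrite('pics/s3.png',cv2.resize(c['color'][100:280,190:380],None,fx=3,fy=3)[...,::-1])"
```

```text
t9.32 frame [ 27.4  10.3 156.4] xang 0.256 Fframe [-0.7 -0.9  0.2] gap 0.0007 j [ 0.06  0.18  1.76  0.01  1.22 -0.2 ]
```

View pics/s3.png

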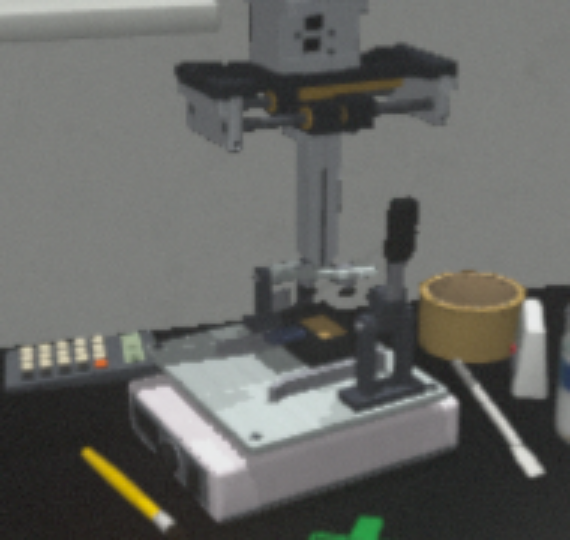

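Request:
apply_moves(
  delta_pos=[
    [0, 0, 6],
    [0, 0, 5],
    [0, 0, 4],
    [0, 0, 0],
  ],
  yaw=[0, 0, 0, 0],
  hand=[1, 1, 1, 1],
)

```text
t: 9.88
position: [0.5676, 0.1492, 0.142]
tcp_rot: [-0.005, 0.992, 0.128, -0.011]
wrist_force: [-1.0, 0.1, 1.4]
finger_gap: 0.001
```

```bash
python3 -c "
from h import *
st()"
```

```text
t9.88 frame [ 28.2  11.  142. ] xang 0.2575 Fframe [-0.9  0.3  1.4] gap 0.001 j [ 0.06  0.2   1.77  0.01  1.19 -0.2 ]
```

Request:
apply_moves(
  delta_pos=[
    [0, 0, 2],
    [0, 0, 2],
    [0, 0, 2],
    [0, 0, 0],
  ],
  yaw=[0, 0, 0, 0],
  hand=[1, 1, 1, 1],
)

```text
t: 10.38
position: [0.5678, 0.149, 0.1365]
tcp_rot: [-0.004, 0.992, 0.129, -0.01]
wrist_force: [0.2, -0.7, 1.3]
finger_gap: 0.0005
```

```bash
python3 -c "
from h import *
st()"
```

```text
t10.38 frame [ 28.3  10.8 136.5] xang 0.2578 Fframe [ 0.1 -0.7  1.3] gap 0.0005 j [ 0.06  0.21  1.78  0.01  1.18 -0.2 ]
```

Request:
apply_moves(
  delta_pos=[
    [0, 0, 1.5],
    [0, 0, 1.5],
    [0, 0, 1],
    [0, 0, 0],
  ],
  yaw=[0, 0, 0, 0],
  hand=[1, 1, 1, 1],
)

```text
t: 10.88
position: [0.5679, 0.149, 0.1358]
tcp_rot: [-0.004, 0.992, 0.129, -0.011]
wrist_force: [-2.2, -1.0, 2.2]
finger_gap: 0.0001
```

```bash
python3 -c "
from h import *
st()"
```

```text
t10.88 frame [ 28.4  10.7 135.8] xang 0.2582 Fframe [-2.4 -0.4  2.2] gap 0.0001 j [ 0.06  0.21  1.78  0.01  1.18 -0.2 ]
```

Request:
apply_moves(
  delta_pos=[
    [0, 0, 3],
    [0, 0, 4],
    [0, 0, 4],
  ],
  yaw=[0, 0, 0],
  hand=[1, 1, 1],
)

```text
t: 11.25
position: [0.5683, 0.1489, 0.1332]
tcp_rot: [-0.003, 0.992, 0.129, -0.012]
wrist_force: [-13.8, -2.3, 24.9]
finger_gap: 0.0002
```

```bash
python3 -c "
from h import *
st()"
```

```text
t11.25 frame [ 28.7  10.5 133.2] xang 0.2593 Fframe [-13.9   1.3  24.9] gap 0.0002 j [ 0.06  0.22  1.77  0.01  1.18 -0.2 ]
```

Request:
apply_moves(
  delta_pos=[
    [0, 0, -8],
    [0, 0, -30],
    [0, 0, -40],
    [-25, 0, 0],
    [-25, 0, 0],
    [0, 0, 0],
  ],
  yaw=[0, 0, 0, 0, 0, 0],
  hand=[1, 1, 1, 1, 1, 1],
)

```text
t: 12.0
position: [0.5211, 0.1365, 0.2135]
tcp_rot: [-0.004, 0.992, 0.129, -0.011]
wrist_force: [0.7, -0.3, -0.4]
finger_gap: 0.0004
```

```bash
python3 -c "
from h import *
st()
c,P=snap('side'); cv2.imwrite('pics/s4.png',cv2.resize(c['color'][140:240,240:380],None,fx=5,fy=5)[...,::-1])
F=fr(P)
m=(abs(F[...,0]-30)<11)&(F[...,1]>-50)&(F[...,1]<50)&(F[...,2]>103)&(F[...,2]<140)
q=F[m]; print(len(q)); k=np.polyfit(q[:,1],q[:,2],1); print('strap slope',-k[0],k)
"
```

```text
t12.00 frame [-20.   10.7 213.5] xang 0.2592 Fframe [ 0.6 -0.4 -0.4] gap 0.0004 j [ 0.04  0.01  1.84  0.01  1.31 -0.22]
184
strap slope 0.018711969785048684 [-1.87119698e-02  1.13055299e+02]
```

View pics/s4.png

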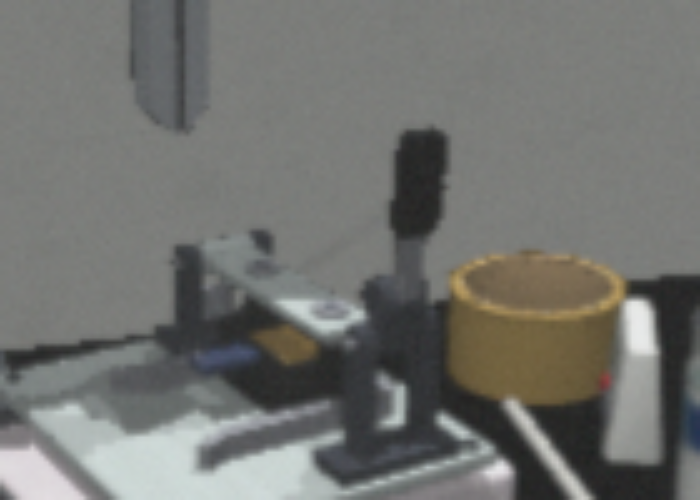

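Request:
apply_moves(
  delta_pos=[
    [0, 39, 0],
    [0, 39, 0],
    [0, 39, 0],
    [0, 39, 0],
    [0, 0, 6],
    [25, 0, 0],
    [25, 0, 0],
    [0, 0, 0],
  ],
  yaw=[0, 0, 0, 0, 0, 0, 0, 0],
  hand=[1, 1, 1, 1, 1, 1, 1, 1],
)

```text
t: 13.05
position: [0.6159, -0.0022, 0.1992]
tcp_rot: [-0.006, 0.991, 0.13, -0.012]
wrist_force: [-0.8, -0.3, -0.4]
finger_gap: 0.0005
```

```bash
python3 -c "
from h import *
st()"
```

```text
t13.05 frame [  35.9 -147.7  199.2] xang 0.2615 Fframe [-0.8 -0.1 -0.4] gap 0.0005 j [-0.19  0.21  1.66  0.    1.31 -0.45]
```

Request:
apply_moves(
  delta_pos=[
    [-6, -10, -10],
    [0, -14, 0],
    [0, -14, 0],
    [0, -14, 0],
    [0, 0, 0],
  ],
  yaw=[0, 0, 0, 0, 0],
  hand=[1, 1, 1, 1, 1],
)

```text
t: 13.68
position: [0.5941, 0.0508, 0.2118]
tcp_rot: [-0.006, 0.991, 0.131, -0.011]
wrist_force: [0.8, -0.2, -1.0]
finger_gap: 0.0002
```

```bash
python3 -c "
from h import *
st()"
```

```text
t13.68 frame [ 28.5 -90.9 211.8] xang 0.2633 Fframe [ 0.7 -0.4 -1. ] gap 0.0002 j [-0.11  0.15  1.7   0.01  1.32 -0.37]
```

Request:
apply_moves(
  delta_pos=[
    [1, -11, 0],
    [0, -11, 0],
    [0, -12, 4],
    [0, -12, 6],
    [0, -10, 9],
    [0, -9, 11],
    [0, -6, 8],
    [0, 0, 0],
  ],
  yaw=[0, 0, 0, 0, 0, 0, 0, 0],
  hand=[1, 1, 1, 1, 1, 1, 1, 1],
)

```text
t: 14.68
position: [0.5742, 0.1243, 0.1711]
tcp_rot: [-0.006, 0.991, 0.131, -0.012]
wrist_force: [0.8, -1.4, -0.3]
finger_gap: 0.0005
```

```bash
python3 -c "
from h import *
st()
c,P=snap('side'); cv2.imwrite('pics/s5.png',cv2.resize(c['color'][120:250,230:380],None,fx=4,fy=4)[...,::-1])"
```

```text
t14.68 frame [ 28.1 -14.7 171.1] xang 0.2629 Fframe [ 0.4 -1.6 -0.3] gap 0.0005 j [ 0.02  0.17  1.75  0.01  1.24 -0.25]
```

View pics/s5.png

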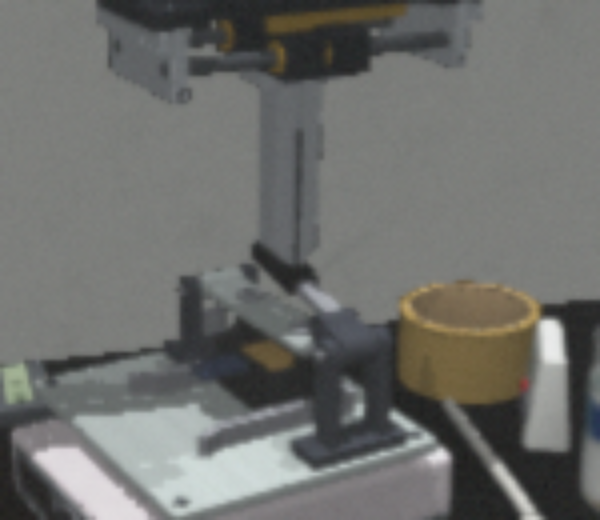

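Request:
apply_moves(
  delta_pos=[
    [1, -3, 4],
    [0, -2, 4],
    [0, 0, 4],
    [0, 0, 4],
    [0, 0, 3],
    [0, 0, 3],
  ],
  yaw=[0, 0, 0, 0, 0, 0],
  hand=[1, 1, 1, 1, 1, 1],
)

```text
t: 15.48
position: [0.5741, 0.1304, 0.1553]
tcp_rot: [-0.007, 0.991, 0.131, -0.012]
wrist_force: [-9.2, -2.0, 21.5]
finger_gap: 0.0001
```

```bash
python3 -c "
from h import *
st()"
```

```text
t15.47 frame [ 29.7  -8.9 155.3] xang 0.2621 Fframe [-9.4  0.5 21.5] gap 0.0001 j [ 0.03  0.19  1.76  0.01  1.22 -0.24]
```

Request:
apply_moves(
  delta_pos=[
    [0, 0, 4],
    [0, 0, 4],
  ],
  yaw=[0, 0],
  hand=[1, 1],
)

```text
t: 15.72
position: [0.5743, 0.1304, 0.1551]
tcp_rot: [-0.006, 0.991, 0.131, -0.013]
wrist_force: [-11.7, -2.5, 22.9]
finger_gap: 0.0006
```

Request:
apply_moves(
  delta_pos=[
    [0, 0, -8],
    [0, 0, -30],
    [0, 0, -40],
    [-40, 0, -20],
    [-40, 0, 0],
    [-40, 0, 0],
    [-40, 0, 0],
    [0, 0, 0],
  ],
  yaw=[0, 0, 0, 0, 0, 0, 0, 0],
  hand=[1, 1, 1, 1, 1, 1, 1, 1],
)

```text
t: 16.73
position: [0.417, 0.0892, 0.256]
tcp_rot: [-0.01, 0.991, 0.131, -0.014]
wrist_force: [-0.5, -0.6, 0.9]
finger_gap: 0.0001
```

```bash
python3 -c "
from h import *
st()
s,P=snap('side'); t,Q=snap('top')
a=cv2.resize(s['color'][140:240,240:370],None,fx=3,fy=3); b=cv2.resize(t['color'][165:265,245:375],None,fx=3,fy=3)
cv2.imwrite('pics/s6.png',np.hstack([a,b])[...,::-1])
for n,c,W in(('side',s,P),('top',t,Q)):
    F=fr(W); hsv=cv2.cvtColor(c['color'],cv2.COLOR_RGB2HSV); ok=c['z_map']>0
    m=ok&(abs(F[...,0]-30)<9)&(F[...,1]>-22)&(F[...,1]<14)&(F[...,2]>115)&(F[...,2]<165)&(hsv[...,2]<80)
    q=F[m]; print(n,'lever',len(q), q.mean(0).round(1) if len(q) else 0, np.polyfit(q[:,1],q[:,2],1).round(3) if len(q)>5 else 0)
    m=ok&(abs(F[...,0]-30)<11)&(F[...,1]>20)&(F[...,1]<52)&(F[...,2]>103)&(F[...,2]<125)
    q=F[m]; print(n,'strap near part',len(q), q.mean(0).round(1) if len(q) else 0)
    m=ok&(abs(F[...,1])<25)&(F[...,0]>-75)&(F[...,0]<0)&(F[...,2]>84)&(F[...,2]<105)&(hsv[...,1]>80)&(hsv[...,0]>100)&(hsv[...,0]<130)
    q=F[m]; print(n,'handle',len(q),np.percentile(q,[2,50,98],0).round(1).tolist() if len(q) else 0)
"
```

```text
t16.73 frame [-132.8   -8.2  256. ] xang 0.2628 Fframe [-0.7 -0.4  0.9] gap 0.0001 j [-0.06 -0.32  2.05  0.01  1.44 -0.33]
side lever 73 [ 26.3  -5.8 130.4] [ -0.    130.445]
side strap near part 44 [ 26.4  35.  111.7]
side handle 0 0
top lever 133 [ 29.3  -4.1 134.5] [-2.90000e-02  1.34388e+02]
top strap near part 167 [ 29.8  35.9 113.3]
top handle 6 [[-1.8, -4.5, 93.2], [-1.3, 0.4, 95.8], [-0.4, 3.7, 98.1]]
```

View pics/s6.png

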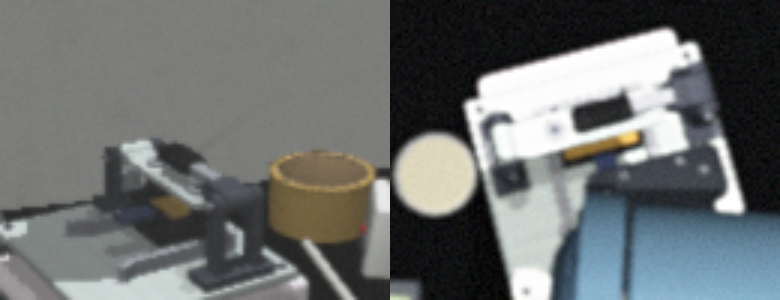

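```bash
python3 -c "
from h import *
t,Q=snap('top'); F=fr(Q); hsv=cv2.cvtColor(t['color'],cv2.COLOR_RGB2HSV)
m=(abs(F[...,1])<25)&(F[...,0]>-40)&(F[...,0]<45)&(F[...,2]>70)&(F[...,2]<105)&(hsv[...,0]>10)&(hsv[...,0]<35)&(hsv[...,1]>100)
print(np.percentile(F[m],[2,50,98],0).round(1))
bot.close_job(); st()"
```

```text
[[  9.3 -23.3  84.7]
 [ 14.9   0.7  88.5]
 [ 18.9  23.9  98.2]]
the job is handed in; nothing more can be done
the job is handed in; nothing more can be done
```

The job is handed in at about 17 s of robot time, and as far as I can measure all three steps were done. I pushed everything with the outside of the closed fingers. There is no verdict, and I could not measure the forces of the spring feet on the cell's rim.

- **Cell:** I pushed it by the handle end until it stopped moving and the force climbed from about 1 N to 8 N. Afterwards the front edge of its liner, seen from the top camera, had moved about 21 mm back. I had estimated it started about 19 mm short of home.
- **Strap:** I swung it over and pressed it down with about 25 N. With the finger away it read about 0.02 rad with the lever still up, which is rough for a depth measurement.
- **Lever:** I pushed it down to a firm stop at about 22 N. With the arm away, its grip's upper face was level to within about 0.03 rad. The two cameras put that face at 130 and 134 mm against the expected 135, so they disagree by 4 mm.
- **Not confirmed:**
  - The side camera could no longer see the handle after locking. The top camera saw only a few pixels of it because the arm covered it.
  - I did not measure the bystanders afterwards. Nothing in the pictures or forces suggested contact with any of them.

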